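# Pack the coffee tray

### The job

Pack the dark wooden tray: lay the stick lighter along the long mat, stand the square tin on the square mat, squared up with it, and put the wide round tin on the round mat with the small round tin centred on top of it; centre each on its mat. Leave the knobbed canister and the oblong tin where they are.

Things in the scene. Friction and masses are not known exactly. Their poses are not given: they have to be found in the camera images.
- wide_tin_center (a point): wide flat round aluminium tin, closed: 60 mm diameter, 30 mm tall, flat top, about 0.1 kg, standing upright on the table. Point: its centre, half-way up (15 mm).
- small_tin_center (a point): small round aluminium tin, closed: 42 mm diameter, 30 mm tall, about 0.05 kg, upright on the table. Point: its centre, half-way up (15 mm).
- square_tin_center (a point): square aluminium tin, closed: 46 x 46 mm in plan, 36 mm tall, about 0.1 kg, upright on the table. Point: its centre, half-way up (18 mm); x and y axes square to its sides.
- lighter_center (a point): black plastic stick lighter lying on the table: 120 mm long along its x axis, 22 mm wide, 24 mm high, about 0.06 kg; the handle (22 mm wide) runs from x = -60 to +25 mm, a thin steel nozzle (12 mm) from there to +60. Point: centre of its length and width, 12 mm up. Either way round on the mat will do.
- canister_center (a point): look-alike to be left alone: round aluminium canister, 52 mm diameter, 70 mm tall including a small black knob on its lid. Point: on its axis, half-way up (35 mm).
- oblong_tin_center (a point): look-alike to be left alone: oblong aluminium tin, 80 mm along its x axis, 46 mm wide, 36 mm tall. Point: its centre, half-way up (18 mm).
- round_mat: target for the two stacked round tins: round mat, 90 mm diameter, 4 mm thick, cork, lying on the tray and fixed to it; the three mats swap places from start to start, in a row about 115 mm apart. Origin: centre of its underside, 6 mm above the table; its top is 10 mm above the table. Its x axis runs along the tray's short side.
- square_mat: target for the square tin: square mat, 86 x 86 mm, 4 mm thick, sides along its x and y axes, cork, lying on the tray and fixed to it; the three mats swap places from start to start, in a row about 115 mm apart. Origin: centre of its underside, 6 mm above the table; its top is 10 mm above the table. Its x axis runs along the tray's short side.
- strip_mat: target for the lighter: long mat, 150 mm along its x axis, 44 mm wide, 4 mm thick, cork, lying on the tray and fixed to it; the three mats swap places from start to start, in a row about 115 mm apart. Origin: centre of its underside, 6 mm above the table; its top is 10 mm above the table. Its x axis runs along the tray's short side.
- tray: dark wooden tray, fixed, 230 mm along its x axis, 380 mm along y, floor 6 mm thick, rim 18 mm above the table; it carries the mats, turned as it is. Origin: centre of its underside, on the table. Not listed: two mugs and a saucer at the far edge of the table, and a gas ring with a saucepan far to the robot's left, all out of the way.
There are look-alikes about, which are no part of the job. What is shaped like the part that bears square_tin_center but red is not meant. Of the things that look like the part that bears lighter_center, take the one that is farthest from the robot's base at the start.

How it is judged (in metres and radians):
At the end, for the whole second after the job is handed in: Lighter, square tin and wide tin upright (0.1 rad) on their mats, centres within 15 mm; lighter along its mat within 0.2 rad, square tin square within 0.25; small tin upright on wide tin within 12 mm; heights within 4 mm; canister and oblong tin within 25 mm of their starts; all at rest (horizontal distance between wide_tin_center and round_mat below 0.015 m and z of wide_tin_center in the frame of round_mat between 0.015 and 0.023 m and angle between each of wide_tin_center, small_tin_center, square_tin_center, lighter_center's own z axis and vertical below 0.1 rad and horizontal distance between small_tin_center and wide_tin_center below 0.012 m and z of small_tin_center in the frame of wide_tin_center between 0.026 and 0.034 m and horizontal distance between square_tin_center and square_mat below 0.015 m and z of square_tin_center in the frame of square_mat between 0.018 and 0.026 m and (angle between the x axis of square_tin_center and the x axis of square_mat, either way round below 0.25 rad or angle between the x axis of square_tin_center and the y axis of square_mat, either way round below 0.25 rad) and horizontal distance between lighter_center and strip_mat below 0.015 m and z of lighter_center in the frame of strip_mat between 0.012 and 0.02 m and angle between the x axis of lighter_center and the x axis of strip_mat, either way round below 0.2 rad and distance of each of canister_center, oblong_tin_center from where it was at the start of the episode below 0.025 m and linear speed of each of wide_tin, small_tin, square_tin, lighter below 0.01 m/s); the robot touches nothing.
It fails at once if the canister is shifted more than 25 mm or tipped (distance of canister_center from where it was at the start of the episode above 0.025 m or angle between canister_center's own z axis and vertical above 0.3 rad).
It fails at once if the oblong tin is shifted more than 25 mm or tipped (distance of oblong_tin_center from where it was at the start of the episode above 0.025 m or angle between oblong_tin_center's own z axis and vertical above 0.3 rad).
It also fails if it takes over 128 s, if anything falls off the work surface, if the arm or the gripper's body presses on something with over 40 N, if the wrist force passes 120 N, or if a joint passes its speed limit or range.

### The arm

A 6-joint arm with a two-finger parallel gripper is mounted at the origin on the work surface. World frame = base frame: x ahead of the robot, y to its left, z up, the work surface at z = 0. Lengths are in m, angles in degrees, forces in N, time in s.
With the tool pointing down it reaches from about 0.4 to 0.825 m from the base axis. Payload 7 kg.
Tool frame: the origin (TCP) lies on the centre line of the jaws, within the pads' length; the fingertips stand 22 mm ahead of it and the grasp point (between the pads) lies 3 mm ahead of it; z points along the fingers, y is the line along which they close (so a half turn about z gives the same grasp; the last joint's range is limited). The gripper opens to 88 mm and grips with 3 to 60 N. Pads are 19 mm wide; open, the fingers measure 130 mm over their backs; the gripper's body (78 mm by 193 mm) begins 47 mm behind the grasp point.
Start: joints at [83.428, 20.546, 0.682, 0, -70.136, -16.507], TCP at [0.265, 0.621, 0.249] pointing down, gripper open.
Joint ranges: [-176.03, 176.03], [-82.01, 121.73], [-58.28, 71.71], [-173.87, 95.51], [-174.79, -0.11], [-173.66, 173.66]. Speed limits (degrees/s): [136.94, 136.94, 172.46, 180, 180, 180].

### API

Orientations are given as [roll, pitch, yaw] about the fixed x, y, z axes, in that order (R = Rz(yaw) Ry(pitch) Rx(roll)).
In Python, from plant import get_state, cams, r gives the robot as it stands.
- The arm moves only by the tool apply_moves, never from a script. Its argument "targets" is a list of rows, each an object with "dp": the shift along the world's x, y, z in m, a list of three; "yaw": the turn about the world's z in degrees. In form: [{"dp": [x, y, z], "yaw": yaw}, ...]. A call has 1 to 20 rows; each row is the pose to reach, as a shift and turn from the pose commanded when the call began; what a row does not reach only later rows make up. A row lasts 1/12 s, in which the tool goes at most 41.7 mm and 7.16 degrees, less where a joint would pass 70% of its speed; a pose out of reach is approached as far as the arm can. A call with a gripper value outside its range is refused whole. "grip" is the gripper command: -1 is fully open, 1 is shut, values between are in proportion, set as the call begins (left out, the last holds). The fingers move at their own pace and stop on an object; "squeeze" is the grip in N (left out, the last holds). Time passes only in rows, so rows that repeat a pose let the fingers close. It gives the time, the measured TCP pose, the force, the opening and the grip force at its end, in the units of the state.
- get_state(): the state, without advancing time (a new reading comes with each control period).
- cams.capture(name): name is "scene" or "top" or "wrist"; returns a dict with "image" (384x512x3 uint8, red, green, blue), "range_z" (384x512 float32, m along the optical axis (not along the pixel's ray), 0 where there is no reading), "fx", "fy", "cx", "cy" (pixels), "R" (3x3) and "t" (3): a world point X has camera coordinates R X + t; the wrist camera has in their place "T_tool_cam" (4x4, takes a point from camera to tool coordinates, whose origin is the TCP and whose axes are the flange's). Camera axes: x right, y down, z forward; pixel columns grow to the right and rows downward; lengths in m; the calibration is good to about 2 mm. A picture is of the moment at which its call begins: read the wrist's pose just before it.
- r.close_job(): hands the job in; it is judged then, once.
The state is a dict: "time_s": time; "joints": joint angles; "qd": joint speeds; "joint_torque": joint torques, N m; "tcp_pos": TCP position; "eef_rot": TCP orientation; "contact_force": force on the tool from outside, world axes, zero at the start; "moment": the same for the moment, N m; "gripper_width": finger opening in m; "gripper_force": force on a finger pad.
Only numpy, scipy, OpenCV 4.12 (cv2) and the standard library are available. Lean on these libraries where they do the work, as an engineer would, in place of code of your own. Each camera call takes 0.05 s, during which the arm holds its last target. There are 200 camera calls.

## Working session

There is one attempt and no reset: what is moved stays moved. The work goes in short steps, Python scripts to look and compute and a tool call to move; the robot and the scene stay as the last step left them, time stands still between calls to the robot, and variables do not carry over. Pictures are saved under pics/ and viewed, at most 14 in all, crops included, and the job is handed in when it is done.

Besides the shell and the picture viewer there is one more tool, called after "Call:" by a JSON object that holds its "fn" and its "kwargs", one argument or row to a line. apply_moves: Moves the arm, as the interface text tells. Its arguments: {"type":"object","properties":{"targets":{"type":"array","items":{"type":"object","properties":{"dp":{"type":"array","items":{"type":"number"}},"yaw":{"type":"number"}}}},"grip":{"type":"number"},"squeeze":{"type":"number"}},"required":["targets"]}

```bash
mkdir -p pics; ls; python3 - <<'E'
from plant import get_state,cams,r
import cv2,numpy as np
for n in ["scene","top"]:
    c=cams.capture(n); np.savez(f"{n}0.npz",**{k:v for k,v in c.items()})
    cv2.imwrite(f"pics/{n}0.png",cv2.resize(c["image"][...,::-1],(800,600),interpolation=cv2.INTER_CUBIC))
    print(n,c["fx"],c["cx"],c["cy"],np.round(-np.array(c["R"]).T@np.array(c["t"]),3))
s=get_state();print(s["time_s"],s["tcp_pos"],s["eef_rot"])
E
```

```text
pics
scene 349.5311606602781 252.37885409665589 192.0820555181578 [ 0.979 -0.738  0.675]
top 487.01396008864214 261.6412532792917 193.55154027526154 [0.222 0.019 1.266]
0.1 [0.26445204 0.62059509 0.24771662] [ 1.79913941e+02 -8.27465787e-03 -2.30837169e+01]
```

View pics/scene0.png

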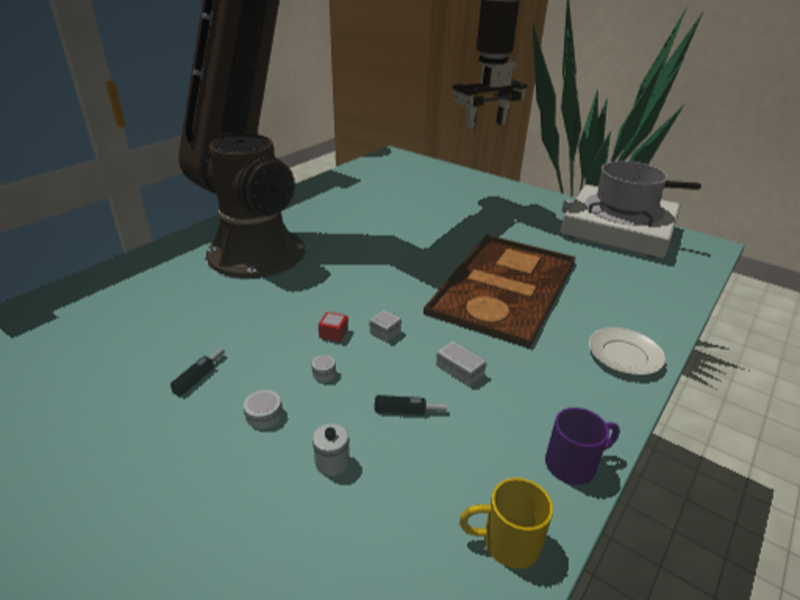

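View pics/top0.png

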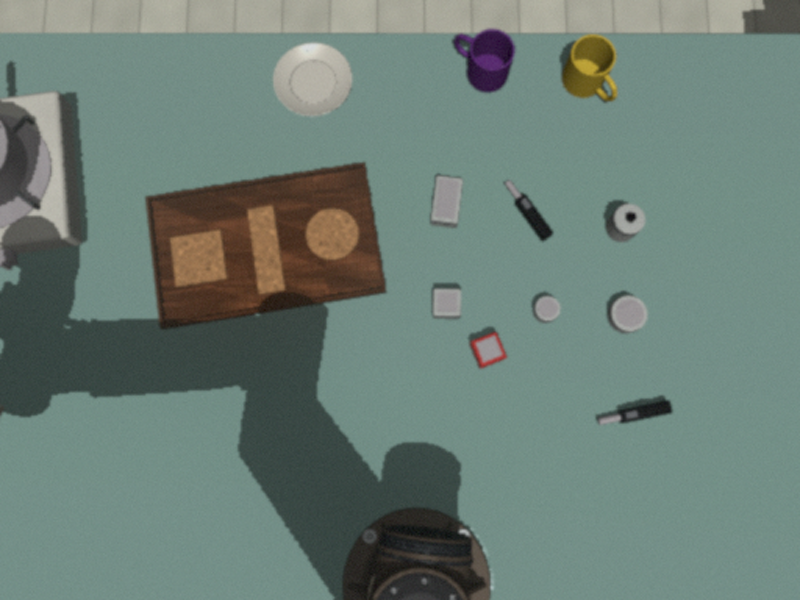

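The top view shows two lighters, at (528,210) and (635,412). The base is at (418,575), so the one at (528,210) is farther away and is the one meant. There are two square tins: plain grey at (447,302) and red-sided at (489,349); the grey one is meant. The wide tin is at (628,313), the small tin at (547,307), the canister at (628,220) and the oblong tin at (447,200). On the tray, the square mat is at (198,258), the strip at (266,249) and the round mat at (332,233).

```bash
cat > h.py <<'E'
import numpy as np,cv2
def world(c,u,v,z):
    R=np.array(c["R"]);t=np.array(c["t"]).ravel()
    d=np.stack([(np.asarray(u,float)-c["cx"])/c["fx"],(np.asarray(v,float)-c["cy"])/c["fy"],np.ones(np.shape(u))],-1)@R
    o=-R.T@t
    return o+d*((z-o[2])/d[...,2])[...,None]
def pts(c):
    R=np.array(c["R"]);t=np.array(c["t"]).ravel()
    v,u=np.mgrid[:384,:512];Z=c["range_z"]
    P=np.stack([(u-c["cx"])/c["fx"]*Z,(v-c["cy"])/c["fy"]*Z,Z],-1)
    return (P-t)@R
E
python3 - <<'E'
import numpy as np,cv2
from h import *
c=dict(np.load("top0.npz"));P=pts(c);im=c["image"]
h=P[...,2]
x,y=P[...,0],P[...,1]
m=((h>0.009)&(h<0.1)&(x>0.2)&(x<.75)&(y<0.09)&(y>-.5)).astype(np.uint8)
print("table z",np.median(h[(x>.3)&(x<.5)&(y<-.1)]))
n,l,st,ce=cv2.connectedComponentsWithStats(m)
def rep(mask,z,name):
    cs,_=cv2.findContours(mask,cv2.RETR_EXTERNAL,cv2.CHAIN_APPROX_NONE);k=max(cs,key=cv2.contourArea)[:,0]
    W=world(c,k[:,0],k[:,1],np.full(len(k),z))[:,:2]
    M=cv2.moments((W*1e4).astype(np.float32)); r=cv2.minAreaRect((W*1000).astype(np.float32))
    print(name,"cen",np.round([M['m10']/M['m00']/1e4,M['m01']/M['m00']/1e4],4),"rect c",np.round(r[0],1),"size",np.round(r[1],1),"ang",round(r[2],1))
for i in range(1,n):
    if st[i,4]<60: continue
    q=(l==i); zt=np.median(h[q]); print(i,ce[i]*800/512,"ztop",round(zt,4),np.percentile(h[q],95).round(4))
    rep((q&(h>zt-.012)).astype(np.uint8),zt,"obj")
hsv=cv2.cvtColor(im,cv2.COLOR_RGB2HSV)
m=cv2.inRange(hsv,(8,60,125),(25,200,255)); m[:, 250:]=0;m[:100]=0;m[210:]=0
m=cv2.morphologyEx(cv2.morphologyEx(m,cv2.MORPH_CLOSE,np.ones((5,5))),cv2.MORPH_OPEN,np.ones((7,7)))
n,l,st,ce=cv2.connectedComponentsWithStats(m)
for i in range(1,n):
    if st[i,4]>300: print(ce[i]*800/512);rep((l==i).astype(np.uint8),.010,"mat")
a=cv2.resize(im[95:275,265:445,::-1],(590,590),interpolation=cv2.INTER_CUBIC)
cv2.imwrite("pics/crop0.png",a)
E
```

```text
table z -0.0005555519750243043
2 [373.3545354 240.625    ] ztop 0.0172 0.0212
obj cen [0.5492 0.0704] rect c [577.5  70. ] size [ 36.6 230.4] ang 89.9
3 [445.79457804 200.42252722] ztop 0.0347 0.039
obj cen [ 0.6212 -0.0515] rect c [620.3 -51.5] size [46.3 83.8] ang 82.8
4 [529.60983187 211.98373538] ztop 0.0213 0.0261
obj cen [ 0.6029 -0.1945] rect c [ 609.3 -189.5] size [119.5  26. ] ang 34.0
5 [625.07975638 221.61397912] ztop 0.056 0.0673
obj cen [ 0.5806 -0.3504] rect c [ 580.9 -350.8] size [51.7 53.9] ang 87.2
20 [445.98742604 303.07877219] ztop 0.0348 0.0393
obj cen [ 0.4447 -0.0499] rect c [444.6 -50.1] size [43.8 44.7] ang 89.6
21 [545.96002252 308.39667793] ztop 0.0289 0.0328
obj cen [ 0.4358 -0.2155] rect c [ 435.9 -216. ] size [39.8 43.1] ang 44.3
22 [626.74136069 313.55966523] ztop 0.0289 0.0332
obj cen [ 0.4277 -0.3496] rect c [ 428.  -348.8] size [59.1 60.4] ang 43.3
23 [487.33974359 349.22987892] ztop 0.0346 0.0391
obj cen [ 0.3679 -0.117 ] rect c [ 367.8 -116.9] size [46.3 47.5] ang 21.0
25 [637.80477335 412.34975962] ztop 0.0217 0.0267
obj cen [ 0.2659 -0.361 ] rect c [ 264.5 -353.7] size [ 21.9 121.2] ang 11.0
[265.11428571 248.94464286]
mat cen [0.5421 0.255 ] rect c [541.4 255.1] size [148.2  44.2] ang 9.5
[331.46114865 233.40738837]
mat cen [0.5687 0.1428] rect c [568.3 143.2] size [85.5 85.2] ang 0.6
[197.51626627 257.51845596]
mat cen [0.5265 0.3686] rect c [526.3 368.8] size [86.  84.7] ang 9.3
```

View pics/crop0.png

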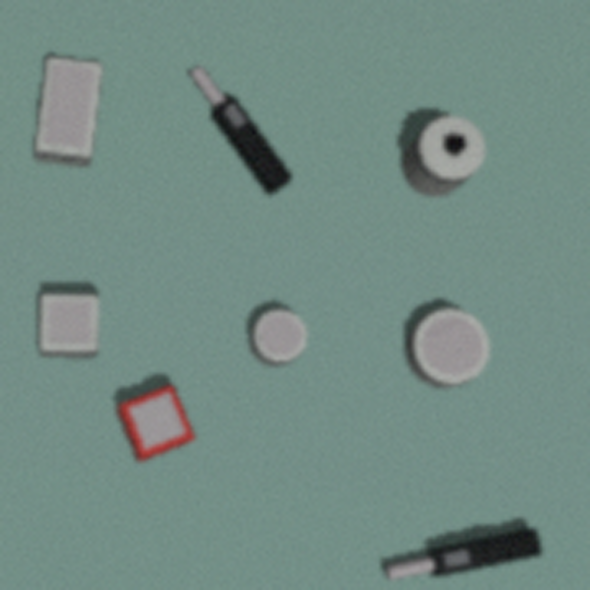

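The crop confirms it: the black far lighter runs from (195,72) to (280,185), the grey square tin is at (69,323), and the red one at (157,422) gets ignored. Next I'll look at the tray from nearer with the wrist camera.

Call:
{"fn": "apply_moves", "kwargs": {
  "targets": [
    {"dp":[0.14,-0.18,0.05],"yaw":20},
    {"dp":[0.14,-0.18,0.05],"yaw":20},
    {"dp":[0.14,-0.18,0.05],"yaw":20},
    {"dp":[0.14,-0.18,0.05],"yaw":20},
    {"dp":[0.14,-0.18,0.05],"yaw":20},
    {"dp":[0.14,-0.18,0.05],"yaw":20},
    {"dp":[0.27,-0.37,0.08],"yaw":32.6},
    {"dp":[0.27,-0.37,0.08],"yaw":32.6},
    {"dp":[0.27,-0.37,0.08],"yaw":32.6},
    {"dp":[0.27,-0.37,0.08],"yaw":32.6},
    {"dp":[0.27,-0.37,0.08],"yaw":32.6},
    {"dp":[0.27,-0.37,0.08],"yaw":32.6},
    {"dp":[0.27,-0.37,0.08],"yaw":32.6},
    {"dp":[0.27,-0.37,0.08],"yaw":32.6},
    {"dp":[0.27,-0.37,0.08],"yaw":32.6},
    {"dp":[0.27,-0.37,0.08],"yaw":32.6}
  ],
  "grip": -1
}}

```text
time_s: 1.43
tcp_pos: [0.534, 0.2516, 0.3281]
eef_rot: [180.0, 0.0, 9.6]
contact_force: [-0.5, -0.4, -0.3]
gripper_width: 0.0877
gripper_force: 0.0
```

```bash
cat >> h.py <<'E'
from scipy.spatial.transform import Rotation as Ro
def wrist():
    from plant import get_state,cams
    s=get_state();c=cams.capture("wrist")
    T=np.eye(4);T[:3,:3]=Ro.from_euler("xyz",s["eef_rot"],degrees=True).as_matrix();T[:3,3]=s["tcp_pos"]
    M=np.linalg.inv(T@np.array(c["T_tool_cam"]));c["R"]=M[:3,:3];c["t"]=M[:3,3]
    return s,c
def rep(c,mask,z,name):
    cs,_=cv2.findContours(mask.astype(np.uint8),cv2.RETR_EXTERNAL,cv2.CHAIN_APPROX_NONE);k=max(cs,key=cv2.contourArea)[:,0]
    W=world(c,k[:,0],k[:,1],np.full(len(k),z))[:,:2]
    M=cv2.moments((W*1e4).astype(np.float32)); r=cv2.minAreaRect((W*1000).astype(np.float32))
    print(name,k.mean(0).round(),"cen",np.round([M['m10']/M['m00']/1e4,M['m01']/M['m00']/1e4],4),"rect c",np.round(r[0],1),"size",np.round(r[1],1),"ang",round(r[2],1))
E
python3 - <<'E'
from h import *
s,c=wrist();im=c["image"];print(s["tcp_pos"],s["eef_rot"],np.array(c["T_tool_cam"]).round(3).tolist(),c["fx"])
cv2.imwrite("pics/w1.png",im[...,::-1])
hsv=cv2.cvtColor(im,cv2.COLOR_RGB2HSV)
m=cv2.inRange(hsv,(8,60,110),(25,200,255))
m=cv2.morphologyEx(cv2.morphologyEx(m,cv2.MORPH_CLOSE,np.ones((5,5))),cv2.MORPH_OPEN,np.ones((7,7)))
n,l,st,ce=cv2.connectedComponentsWithStats(m)
for i in range(1,n):
    if st[i,4]>1000: rep(c,l==i,.010,"mat")
E
```

```text
[0.53404304 0.25161319 0.32813014] [1.79992839e+02 3.92703581e-02 9.56759759e+00] [[-0.001, -0.963, -0.271, 0.073], [1.0, -0.001, -0.0, 0.0], [-0.0, -0.271, 0.963, -0.136], [0.0, 0.0, 0.0, 1.0]] 332.63639433048934
mat [194. 144.] cen [0.5247 0.3443] rect c [546.  328.8] size [217.5 236.8] ang 9.4
mat [351. 109.] cen [0.6118 0.1336] rect c [600.3 149.6] size [170.2 161. ] ang 9.5
mat [326. 332.] cen [0.2771 0.098 ] rect c [277.9  94.8] size [ 15.  319.4] ang 9.5
```

View pics/w1.png

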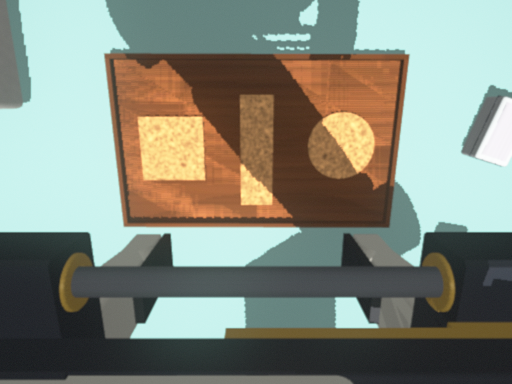

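The wrist picture shows the square mat at (171,148), the strip at (256,150) and the round mat at (342,145). A shadow runs across the strip and the round mat, so I'll project their outline points directly.

```bash
python3 - <<'E'
from h import *
s,c=wrist()
def w(p): p=np.array(p,float);return world(c,p[:,0],p[:,1],np.full(len(p),.010))[:,:2]
im=c["image"];hsv=cv2.cvtColor(im,cv2.COLOR_RGB2HSV)
for n,p in dict(square=[(138,116.5),(204,116),(205,181),(140,181)],strip=[(240,95),(273.5,95),(272.5,206),(240.5,206)],round=[(308,145),(376,145),(342,112),(342,178.5)]).items():
    W=w(p);print(n,W.mean(0).round(4),[round(float(np.linalg.norm(W[i]-W[j])),4) for i,j in [(0,1),(1,2),(2,3)]])
# per-pixel check of colour along strip for cork/wood separation
for v,u in [(150,256),(190,256),(150,170),(150,320),(150,360),(150,290),(150,225),(210,220)]: print((u,v),im[v,u],hsv[v,u])
E
```

```text
square [0.5279 0.3677] [0.0875, 0.0883, 0.0908]
strip [0.5423 0.2529] [0.0437, 0.1515, 0.0457]
round [0.5714 0.1403] [0.0923, 0.0656, 0.0901]
(256, 150) [140 104  67] [ 15 133 140]
(256, 190) [245 198 124] [ 18 126 245]
(170, 150) [250 211 134] [ 20 118 250]
(320, 150) [146 108  69] [ 15 134 146]
(360, 150) [253 223 141] [ 22 113 253]
(290, 150) [80 51 34] [ 11 147  80]
(225, 150) [168 103  64] [ 11 158 168]
(220, 210) [229 145  87] [ 12 158 229]
```

Call:
{"fn": "apply_moves", "kwargs": {
  "targets": [
    {"dp":[0.067,-0.447,-0.12],"yaw":24.4},
    {"dp":[0.067,-0.447,-0.12],"yaw":24.4},
    {"dp":[0.067,-0.447,-0.12],"yaw":24.4},
    {"dp":[0.067,-0.447,-0.12],"yaw":24.4},
    {"dp":[0.067,-0.447,-0.12],"yaw":24.4},
    {"dp":[0.067,-0.447,-0.12],"yaw":24.4},
    {"dp":[0.067,-0.447,-0.12],"yaw":24.4},
    {"dp":[0.067,-0.447,-0.12],"yaw":24.4},
    {"dp":[0.067,-0.447,-0.12],"yaw":24.4},
    {"dp":[0.067,-0.447,-0.12],"yaw":24.4},
    {"dp":[0.067,-0.447,-0.12],"yaw":24.4},
    {"dp":[0.067,-0.447,-0.12],"yaw":24.4},
    {"dp":[0.067,-0.447,-0.12],"yaw":24.4},
    {"dp":[0.067,-0.447,-0.12],"yaw":24.4},
    {"dp":[0.067,-0.447,-0.12],"yaw":24.4},
    {"dp":[0.067,-0.447,-0.12],"yaw":24.4}
  ]
}}

```text
time_s: 2.87
tcp_pos: [0.6019, -0.1947, 0.2092]
eef_rot: [180.0, -0.0, 34.0]
contact_force: [0.4, 0.3, 0.1]
gripper_width: 0.0877
gripper_force: 0.0
```

```bash
python3 - <<'E'
from h import *
s,c=wrist();im=c["image"];print(s["tcp_pos"],s["eef_rot"])
P=pts(c);h=P[...,2]
m=((h>.006)&(h<.08)&(P[...,0]>.3)).astype(np.uint8);m[230:]=0
n,l,st,ce=cv2.connectedComponentsWithStats(m)
for i in range(1,n):
    if st[i,4]>300: rep(c,l==i,.022,"obj %.3f"%np.median(h[l==i]))
cv2.imwrite("pics/w2.png",im[...,::-1])
E
```

```text
[ 0.60194977 -0.19466968  0.20915238] [ 1.79972720e+02 -4.30850908e-02  3.40244877e+01]
obj 0.013 [ 6. 39.] cen [0.591  0.0634] rect c [580.9  63.2] size [78.6 15.5] ang 9.9
obj 0.028 [496.  38.] cen [ 0.8315 -0.2926] rect c [ 820.4 -299.5] size [81.6 37.1] ang 45.6
obj 0.035 [141.  76.] cen [ 0.6235 -0.053 ] rect c [623.2 -53.3] size [53.5 83.5] ang 82.5
obj 0.023 [261. 168.] cen [ 0.6071 -0.1963] rect c [ 613.2 -192.5] size [117.7  21.6] ang 33.9
obj 0.034 [ 59. 216.] cen [ 0.459  -0.0479] rect c [461.3 -44.5] size [37.5 72.2] ang 33.9
```

View pics/w2.png

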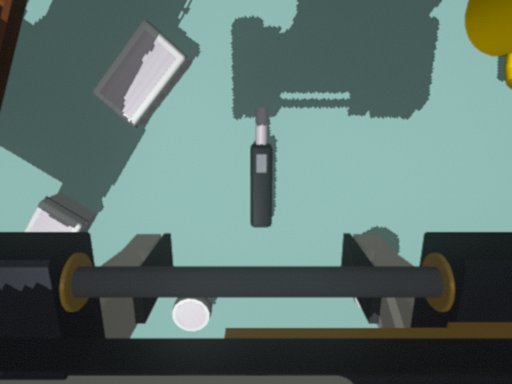

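The lighter is upright in the image from (261,108) to (261,226), centred between the fingers. Descending to grip the handle.

Call:
{"fn": "apply_moves", "kwargs": {
  "targets": [
    {"dp":[0,-0.004,-0.04],"yaw":0},
    {"dp":[0,-0.004,-0.08],"yaw":0},
    {"dp":[0,-0.004,-0.12],"yaw":0},
    {"dp":[0,-0.004,-0.15],"yaw":0},
    {"dp":[0,-0.004,-0.17],"yaw":0},
    {"dp":[0,-0.004,-0.183],"yaw":0},
    {"dp":[0,-0.004,-0.183],"yaw":0},
    {"dp":[0,-0.004,-0.183],"yaw":0}
  ]
}}

```text
time_s: 3.58
tcp_pos: [0.6019, -0.199, 0.0255]
eef_rot: [-180.0, 0.0, 34.0]
contact_force: [-0.9, 0.4, 1.1]
gripper_width: 0.0875
gripper_force: 0.0
```

Call:
{"fn": "apply_moves", "kwargs": {
  "targets": [
    {"dp":[0,0,0],"yaw":0},
    {"dp":[0,0,0],"yaw":0},
    {"dp":[0,0,0],"yaw":0},
    {"dp":[0,0,0],"yaw":0},
    {"dp":[0,0,0],"yaw":0},
    {"dp":[0,0,0],"yaw":0},
    {"dp":[0,0,0],"yaw":0},
    {"dp":[0,0,0],"yaw":0},
    {"dp":[0,0,0],"yaw":0},
    {"dp":[0,0,0],"yaw":0},
    {"dp":[0,0,0],"yaw":0},
    {"dp":[0,0,0],"yaw":0}
  ],
  "grip": 1,
  "squeeze": 20
}}

```text
time_s: 4.58
tcp_pos: [0.6016, -0.2001, 0.0255]
eef_rot: [180.0, -0.0, 33.9]
contact_force: [0.0, 0.2, 0.3]
gripper_width: 0.0221
gripper_force: 20.0
```

Call:
{"fn": "apply_moves", "kwargs": {
  "targets": [
    {"dp":[0,0,0.02],"yaw":0},
    {"dp":[0,0,0.05],"yaw":0},
    {"dp":[0,0,0.09],"yaw":0},
    {"dp":[-0.003,0.02,0.12],"yaw":-1},
    {"dp":[-0.01,0.05,0.12],"yaw":-4},
    {"dp":[-0.015,0.085,0.12],"yaw":-7},
    {"dp":[-0.02,0.12,0.12],"yaw":-10},
    {"dp":[-0.025,0.155,0.12],"yaw":-13},
    {"dp":[-0.03,0.19,0.12],"yaw":-16},
    {"dp":[-0.036,0.225,0.12],"yaw":-19},
    {"dp":[-0.042,0.26,0.12],"yaw":-22},
    {"dp":[-0.048,0.295,0.12],"yaw":-24.5},
    {"dp":[-0.054,0.33,0.12],"yaw":-24.5},
    {"dp":[-0.06,0.365,0.12],"yaw":-24.5},
    {"dp":[-0.066,0.4,0.12],"yaw":-24.5},
    {"dp":[-0.07,0.43,0.12],"yaw":-24.5},
    {"dp":[-0.072,0.445,0.12],"yaw":-24.5},
    {"dp":[-0.072,0.451,0.12],"yaw":-24.5},
    {"dp":[-0.072,0.451,0.12],"yaw":-24.5},
    {"dp":[-0.072,0.451,0.12],"yaw":-24.5}
  ]
}}

```text
time_s: 6.25
tcp_pos: [0.5294, 0.2503, 0.1453]
eef_rot: [180.0, 0.0, 9.4]
contact_force: [0.0, -0.9, -0.8]
gripper_width: 0.0221
gripper_force: 20.0
```

```bash
python3 - <<'E'
from h import *
s,c=wrist();im=c["image"];print(s["tcp_pos"],s["eef_rot"],s["gripper_width"])
cv2.imwrite("pics/w3.png",im[...,::-1])
E
```

```text
[0.52944331 0.25025278 0.14527112] [1.79975134e+02 4.31211734e-02 9.42105742e+00] 0.02205221796225298
```

View pics/w3.png

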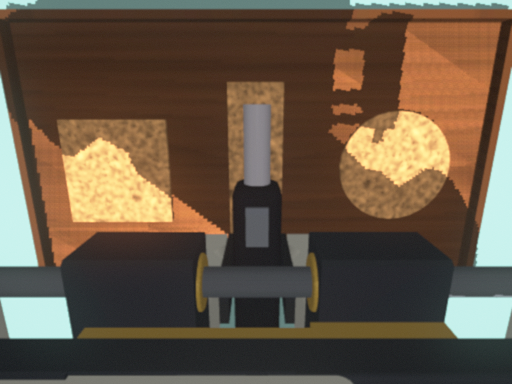

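The lighter is held straight, with the nozzle tip at (257,104) and the handle shoulder at (257,183). The strip's far edge is at row 82, columns 227–284. The round mat spans columns 340–450 and rows 110–218.

```bash
python3 - <<'E'
from h import *
s,c=wrist()
w=lambda p,z:world(c,np.array([p[0]]),np.array([p[1]]),np.array([z]))[0,:2]
T=np.array(s["tcp_pos"])[:2];a=np.radians(9.5);X=np.array([np.cos(a),np.sin(a)]);Y=np.array([-X[1],X[0]])
for n,p,z in [("tip",(257,104),.135),("shoulder",(257,183),.144)]:
    d=w(p,z)-T;print(n,"along",d@X,"lat",d@Y)
A=w((227,82),.01);B=w((284,82),.01);print("strip far mid",(A+B)/2,"centre",(A+B)/2-.075*X)
print("round",np.mean([w(p,.01) for p in [(340,165),(450,158),(395,110),(390,218)]],0))
print("square",np.mean([w(p,.01) for p in [(58,120),(166,120),(173,222),(70,222)]],0))
E
```

```text
tip along 0.07322537006225284 lat -0.0005706347519806535
shoulder along 0.0411244764026296 lat -0.00046389617815482346
strip far mid [0.61759133 0.26492544] centre [0.54361991 0.25254687]
round [0.5729986  0.14250154]
square [0.52842673 0.36671207]
```

Call:
{"fn": "apply_moves", "kwargs": {
  "targets": [
    {"dp":[-0.001,-0.001,-0.03],"yaw":0},
    {"dp":[-0.001,-0.001,-0.06],"yaw":0},
    {"dp":[-0.001,-0.001,-0.085],"yaw":0},
    {"dp":[-0.001,-0.001,-0.1],"yaw":0},
    {"dp":[-0.001,-0.001,-0.107],"yaw":0},
    {"dp":[-0.001,-0.001,-0.109],"yaw":0},
    {"dp":[-0.001,-0.001,-0.109],"yaw":0},
    {"dp":[-0.001,-0.001,-0.109],"yaw":0}
  ]
}}

```text
time_s: 7.02
tcp_pos: [0.5294, 0.2501, 0.0376]
eef_rot: [-180.0, -0.1, 9.4]
contact_force: [0.7, -0.7, -0.7]
gripper_width: 0.0216
gripper_force: 20.0
```

Call:
{"fn": "apply_moves", "kwargs": {
  "targets": [
    {"dp":[0,0,0],"yaw":0},
    {"dp":[0,0,0],"yaw":0},
    {"dp":[0,0,0],"yaw":0},
    {"dp":[0,0,0],"yaw":0},
    {"dp":[0,0,0],"yaw":0},
    {"dp":[0,0,0],"yaw":0},
    {"dp":[0,0,0.02],"yaw":0},
    {"dp":[0,0,0.05],"yaw":0},
    {"dp":[0,0,0.09],"yaw":0},
    {"dp":[0,0,0.13],"yaw":0},
    {"dp":[0,0,0.17],"yaw":0},
    {"dp":[0,0,0.17],"yaw":0}
  ],
  "grip": -1
}}

```text
time_s: 8.02
tcp_pos: [0.5321, 0.2521, 0.2157]
eef_rot: [-179.7, -0.7, 9.5]
contact_force: [2.2, 0.8, 0.9]
gripper_width: 0.0874
gripper_force: 0.0
```

```bash
python3 - <<'E'
from h import *
s,c=wrist();im=c["image"];print(s["tcp_pos"],s["eef_rot"])
P=pts(c);h=P[...,2]
m=((h>.0225)&(h<.05)&(im.max(2)<90)).astype(np.uint8);m[235:]=0
n,l,st,ce=cv2.connectedComponentsWithStats(m)
for i in range(1,n):
    if st[i,4]>300: rep(c,l==i,.033,"obj %.3f"%np.median(h[l==i]))
E
```

```text
[0.5320726  0.25205798 0.21566874] [-179.70877864   -0.69151569    9.50788663]
obj 0.033 [259. 187.] cen [0.5273 0.2494] rect c [526.7 249.6] size [83.2 21.6] ang 8.8
```

Call:
{"fn": "apply_moves", "kwargs": {
  "targets": [
    {"dp":[-0.084,-0.301,0],"yaw":-9.5},
    {"dp":[-0.084,-0.301,0],"yaw":-9.5},
    {"dp":[-0.084,-0.301,0],"yaw":-9.5},
    {"dp":[-0.084,-0.301,0],"yaw":-9.5},
    {"dp":[-0.084,-0.301,0],"yaw":-9.5},
    {"dp":[-0.084,-0.301,0],"yaw":-9.5},
    {"dp":[-0.084,-0.301,0],"yaw":-9.5},
    {"dp":[-0.084,-0.301,0],"yaw":-9.5},
    {"dp":[-0.084,-0.301,0],"yaw":-9.5},
    {"dp":[-0.084,-0.301,0],"yaw":-9.5},
    {"dp":[-0.084,-0.301,0],"yaw":-9.5},
    {"dp":[-0.084,-0.301,0],"yaw":-9.5}
  ]
}}

```text
time_s: 9.07
tcp_pos: [0.4448, -0.0504, 0.2063]
eef_rot: [180.0, 0.0, -0.0]
contact_force: [0.4, 0.3, 0.2]
gripper_width: 0.0877
gripper_force: 0.0
```

```bash
python3 - <<'E'
from h import *
s,c=wrist();im=c["image"];print(s["tcp_pos"],s["eef_rot"])
P=pts(c);h=P[...,2]
m=((h>.028)&(h<.08)&(P[...,0]>.3)).astype(np.uint8);m[230:]=0
n,l,st,ce=cv2.connectedComponentsWithStats(m)
for i in range(1,n):
    if st[i,4]>300: rep(c,l==i,.036,"obj %.3f"%np.median(h[l==i]))
cv2.imwrite("pics/w4.png",im[...,::-1])
E
```

```text
[ 0.44480017 -0.05044941  0.20626732] [ 1.79995372e+02  2.54289980e-02 -4.20321515e-02]
obj 0.035 [256.  11.] cen [ 0.5915 -0.0508] rect c [590.1 -49.8] size [46.9 19.3] ang 89.9
obj 0.035 [258. 180.] cen [ 0.4486 -0.0516] rect c [448.7 -51.8] size [45.  46.2] ang 88.8
obj 0.030 [429. 189.] cen [ 0.4398 -0.214 ] rect c [ 439.8 -213.8] size [40.3 39.5] ang 49.5
```

View pics/w4.png

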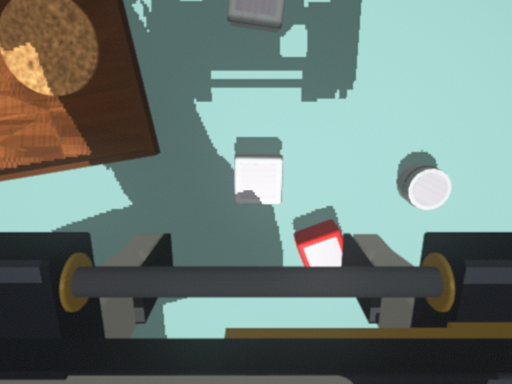

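The lighter sits within about 2 mm of the strip's centre. The plain square tin is between the jaws at (258,180), with the red one at (322,248) clear of the fingers. Gripping the square tin.

Call:
{"fn": "apply_moves", "kwargs": {
  "targets": [
    {"dp":[0.003,-0.001,-0.04],"yaw":-1},
    {"dp":[0.003,-0.001,-0.08],"yaw":-1},
    {"dp":[0.003,-0.001,-0.12],"yaw":-1},
    {"dp":[0.003,-0.001,-0.15],"yaw":-1},
    {"dp":[0.003,-0.001,-0.17],"yaw":-1},
    {"dp":[0.003,-0.001,-0.178],"yaw":-1},
    {"dp":[0.003,-0.001,-0.178],"yaw":-1},
    {"dp":[0.003,-0.001,-0.178],"yaw":-1}
  ]
}}

```text
time_s: 9.78
tcp_pos: [0.4482, -0.0515, 0.0289]
eef_rot: [180.0, 0.0, -1.0]
contact_force: [0.3, -0.1, -0.1]
gripper_width: 0.0873
gripper_force: 0.0
```

Call:
{"fn": "apply_moves", "kwargs": {
  "targets": [
    {"dp":[0,0,0],"yaw":0},
    {"dp":[0,0,0],"yaw":0},
    {"dp":[0,0,0],"yaw":0},
    {"dp":[0,0,0],"yaw":0},
    {"dp":[0,0,0],"yaw":0},
    {"dp":[0,0,0],"yaw":0},
    {"dp":[0,0,0],"yaw":0},
    {"dp":[0,0,0],"yaw":0},
    {"dp":[0,0,0],"yaw":0},
    {"dp":[0,0,0],"yaw":0}
  ],
  "grip": 1,
  "squeeze": 20
}}

```text
time_s: 10.62
tcp_pos: [0.4477, -0.0521, 0.0287]
eef_rot: [180.0, -0.0, -1.1]
contact_force: [-1.8, -0.5, 5.5]
gripper_width: 0.046
gripper_force: 20.0
```

Call:
{"fn": "apply_moves", "kwargs": {
  "targets": [
    {"dp":[0,0,0.02],"yaw":0},
    {"dp":[0,0,0.05],"yaw":0},
    {"dp":[0,0,0.09],"yaw":0},
    {"dp":[0.003,0.015,0.12],"yaw":1},
    {"dp":[0.01,0.05,0.12],"yaw":3},
    {"dp":[0.016,0.085,0.12],"yaw":5},
    {"dp":[0.023,0.12,0.12],"yaw":7},
    {"dp":[0.03,0.155,0.12],"yaw":9},
    {"dp":[0.036,0.19,0.12],"yaw":10.5},
    {"dp":[0.043,0.225,0.12],"yaw":10.5},
    {"dp":[0.05,0.26,0.12],"yaw":10.5},
    {"dp":[0.056,0.295,0.12],"yaw":10.5},
    {"dp":[0.063,0.33,0.12],"yaw":10.5},
    {"dp":[0.07,0.365,0.12],"yaw":10.5},
    {"dp":[0.076,0.4,0.12],"yaw":10.5},
    {"dp":[0.079,0.414,0.12],"yaw":10.5},
    {"dp":[0.08,0.419,0.12],"yaw":10.5},
    {"dp":[0.08,0.419,0.12],"yaw":10.5},
    {"dp":[0.08,0.419,0.12],"yaw":10.5}
  ]
}}

```text
time_s: 12.2
tcp_pos: [0.527, 0.366, 0.1478]
eef_rot: [179.9, 0.1, 9.4]
contact_force: [0.9, -1.0, -0.0]
gripper_width: 0.0459
gripper_force: 20.0
```

```bash
python3 - <<'E'
from h import *
s,c=wrist();im=c["image"];print(s["tcp_pos"],s["eef_rot"],s["gripper_width"])
cv2.imwrite("pics/w5.png",im[...,::-1])
E
```

```text
[0.52704252 0.36596017 0.14777672] [1.79941366e+02 8.73384099e-02 9.40936184e+00] 0.045889043313894505
```

View pics/w5.png

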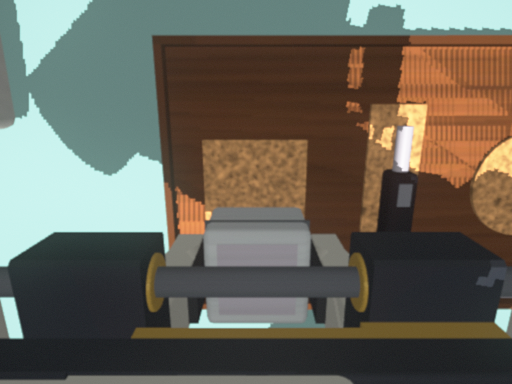

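The tin at columns 205–308 lines up with the mat at 203–307, and the lighter lies on its strip at (400,190). Lowering the tin.

Call:
{"fn": "apply_moves", "kwargs": {
  "targets": [
    {"dp":[0,0,-0.03],"yaw":0},
    {"dp":[0,0,-0.06],"yaw":0},
    {"dp":[0,0,-0.085],"yaw":0},
    {"dp":[0,0,-0.1],"yaw":0},
    {"dp":[0,0,-0.107],"yaw":0},
    {"dp":[0,0,-0.1095],"yaw":0},
    {"dp":[0,0,-0.1095],"yaw":0},
    {"dp":[0,0,-0.1095],"yaw":0},
    {"dp":[0,0,-0.1095],"yaw":0}
  ]
}}

```text
time_s: 13.0
tcp_pos: [0.5282, 0.3674, 0.0404]
eef_rot: [-179.9, -0.1, 9.4]
contact_force: [0.4, -0.5, -0.3]
gripper_width: 0.0463
gripper_force: 20.0
```

Call:
{"fn": "apply_moves", "kwargs": {
  "targets": [
    {"dp":[0,0,0],"yaw":0},
    {"dp":[0,0,0],"yaw":0},
    {"dp":[0,0,0],"yaw":0},
    {"dp":[0,0,0],"yaw":0},
    {"dp":[0,0,0],"yaw":0},
    {"dp":[0,0,0],"yaw":0},
    {"dp":[0,0,0.02],"yaw":0},
    {"dp":[0,0,0.05],"yaw":0},
    {"dp":[0,0,0.09],"yaw":0},
    {"dp":[0,0,0.13],"yaw":0},
    {"dp":[0,0,0.16],"yaw":0},
    {"dp":[0,0,0.17],"yaw":0},
    {"dp":[0,0,0.17],"yaw":0}
  ],
  "grip": -1
}}

```text
time_s: 14.08
tcp_pos: [0.5288, 0.3682, 0.2132]
eef_rot: [-179.8, -0.3, 9.4]
contact_force: [0.4, -0.0, 0.4]
gripper_width: 0.0872
gripper_force: 0.0
```

```bash
python3 - <<'E'
from h import *
s,c=wrist();im=c["image"];print(s["tcp_pos"],s["eef_rot"])
P=pts(c);h=P[...,2]
m=((h>.04)&(h<.08)).astype(np.uint8);m[232:]=0
n,l,st,ce=cv2.connectedComponentsWithStats(m)
for i in range(1,n):
    if st[i,4]>300: rep(c,l==i,.046,"obj %.3f"%np.median(h[l==i]))
E
```

```text
[0.52883082 0.36815853 0.21316396] [-179.77276902   -0.30523043    9.44066823]
obj 0.065 [21. 67.] cen [0.594  0.5842] rect c [597.4 580.2] size [ 43.8 110.7] ang 87.8
obj 0.045 [258. 186.] cen [0.5289 0.3675] rect c [529.  367.5] size [45.2 45.4] ang 9.4
```

Call:
{"fn": "apply_moves", "kwargs": {
  "targets": [
    {"dp":[-0.05,-0.36,0],"yaw":-5},
    {"dp":[-0.05,-0.36,0],"yaw":-5},
    {"dp":[-0.05,-0.36,0],"yaw":-5},
    {"dp":[-0.05,-0.36,0],"yaw":-5},
    {"dp":[-0.05,-0.36,0],"yaw":-5},
    {"dp":[-0.05,-0.36,0],"yaw":-5},
    {"dp":[-0.05,-0.36,0],"yaw":-5},
    {"dp":[-0.05,-0.36,0],"yaw":-5},
    {"dp":[-0.05,-0.36,0],"yaw":-5},
    {"dp":[-0.098,-0.717,0],"yaw":-9.4},
    {"dp":[-0.098,-0.717,0],"yaw":-9.4},
    {"dp":[-0.098,-0.717,0],"yaw":-9.4},
    {"dp":[-0.098,-0.717,0],"yaw":-9.4},
    {"dp":[-0.098,-0.717,0],"yaw":-9.4},
    {"dp":[-0.098,-0.717,0],"yaw":-9.4},
    {"dp":[-0.098,-0.717,0],"yaw":-9.4},
    {"dp":[-0.098,-0.717,0],"yaw":-9.4},
    {"dp":[-0.098,-0.717,0],"yaw":-9.4},
    {"dp":[-0.098,-0.717,0],"yaw":-9.4},
    {"dp":[-0.098,-0.717,0],"yaw":-9.4}
  ]
}}

```text
time_s: 15.8
tcp_pos: [0.4281, -0.351, 0.2067]
eef_rot: [-179.9, 0.2, -0.2]
contact_force: [0.1, 0.3, -0.4]
gripper_width: 0.0877
gripper_force: 0.0
```

Call:
{"fn": "apply_moves", "kwargs": {
  "targets": [
    {"dp":[0,0,0],"yaw":0},
    {"dp":[0,0,0],"yaw":0},
    {"dp":[0,0,0],"yaw":0}
  ]
}}

```text
time_s: 16.05
tcp_pos: [0.4297, -0.349, 0.2088]
eef_rot: [-180.0, 0.0, 0.1]
contact_force: [0.4, -0.5, -0.1]
gripper_width: 0.0876
gripper_force: 0.0
```

```bash
python3 - <<'E'
from h import *
s,c=wrist();im=c["image"];print(s["tcp_pos"],s["eef_rot"])
P=pts(c);h=P[...,2]
m=((h>.022)&(h<.08)&(P[...,0]>.3)).astype(np.uint8);m[230:]=0
n,l,st,ce=cv2.connectedComponentsWithStats(m)
for i in range(1,n):
    if st[i,4]>300: rep(c,l==i,.030,"obj %.3f"%np.median(h[l==i]))
E
```

```text
[ 0.42973846 -0.34901774  0.20877058] [-1.79982354e+02  2.38308089e-02  1.05235151e-01]
obj 0.057 [263.  14.] cen [ 0.5741 -0.3539] rect c [ 571.6 -354.3] size [30.8 55.6] ang 0.0
obj 0.029 [123. 172.] cen [ 0.4389 -0.2199] rect c [ 438.9 -220. ] size [41.1 42.9] ang 8.3
obj 0.030 [260. 181.] cen [ 0.4302 -0.3527] rect c [ 430.1 -352.8] size [58.6 59.1] ang 63.6
obj 0.034 [ 28. 223.] cen [ 0.3883 -0.1225] rect c [ 391.3 -117.7] size [20.1 54.8] ang 0.0
```

Call:
{"fn": "apply_moves", "kwargs": {
  "targets": [
    {"dp":[0,-0.002,-0.04],"yaw":0},
    {"dp":[0,-0.002,-0.08],"yaw":0},
    {"dp":[0,-0.002,-0.12],"yaw":0},
    {"dp":[0,-0.002,-0.15],"yaw":0},
    {"dp":[0,-0.002,-0.17],"yaw":0},
    {"dp":[0,-0.002,-0.182],"yaw":0},
    {"dp":[0,-0.002,-0.182],"yaw":0},
    {"dp":[0,-0.002,-0.182],"yaw":0}
  ]
}}

```text
time_s: 16.77
tcp_pos: [0.4298, -0.3515, 0.0269]
eef_rot: [-180.0, 0.1, 0.1]
contact_force: [0.2, -0.1, -0.1]
gripper_width: 0.0874
gripper_force: 0.0
```

Call:
{"fn": "apply_moves", "kwargs": {
  "targets": [
    {"dp":[0,0,0],"yaw":0},
    {"dp":[0,0,0],"yaw":0},
    {"dp":[0,0,0],"yaw":0},
    {"dp":[0,0,0],"yaw":0},
    {"dp":[0,0,0],"yaw":0},
    {"dp":[0,0,0],"yaw":0},
    {"dp":[0,0,0],"yaw":0},
    {"dp":[0,0,0],"yaw":0},
    {"dp":[0,0,0],"yaw":0},
    {"dp":[0,0,0],"yaw":0}
  ],
  "grip": 1,
  "squeeze": 25
}}

```text
time_s: 17.6
tcp_pos: [0.4299, -0.3522, 0.0278]
eef_rot: [180.0, -0.0, 0.0]
contact_force: [-1.1, 1.6, 6.3]
gripper_width: 0.0592
gripper_force: 25.0
```

Call:
{"fn": "apply_moves", "kwargs": {
  "targets": [
    {"dp":[0,0,0.02],"yaw":0},
    {"dp":[0,0,0.05],"yaw":0},
    {"dp":[0,0,0.09],"yaw":0},
    {"dp":[0.004,0.015,0.12],"yaw":1},
    {"dp":[0.014,0.05,0.12],"yaw":3},
    {"dp":[0.024,0.085,0.12],"yaw":5},
    {"dp":[0.035,0.12,0.12],"yaw":7},
    {"dp":[0.045,0.155,0.12],"yaw":9.4},
    {"dp":[0.055,0.19,0.12],"yaw":9.4},
    {"dp":[0.065,0.225,0.12],"yaw":9.4},
    {"dp":[0.075,0.26,0.12],"yaw":9.4},
    {"dp":[0.085,0.295,0.12],"yaw":9.4},
    {"dp":[0.095,0.33,0.12],"yaw":9.4},
    {"dp":[0.105,0.365,0.12],"yaw":9.4},
    {"dp":[0.116,0.4,0.12],"yaw":9.4},
    {"dp":[0.126,0.435,0.12],"yaw":9.4},
    {"dp":[0.136,0.47,0.12],"yaw":9.4},
    {"dp":[0.14,0.487,0.12],"yaw":9.4},
    {"dp":[0.142,0.493,0.12],"yaw":9.4},
    {"dp":[0.142,0.493,0.12],"yaw":9.4}
  ]
}}

```text
time_s: 19.27
tcp_pos: [0.5716, 0.1421, 0.1465]
eef_rot: [180.0, 0.0, 9.5]
contact_force: [-0.1, -0.8, -1.9]
gripper_width: 0.0594
gripper_force: 25.0
```

Call:
{"fn": "apply_moves", "kwargs": {
  "targets": [
    {"dp":[0,0,-0.03],"yaw":0},
    {"dp":[0,0,-0.06],"yaw":0},
    {"dp":[0,0,-0.085],"yaw":0},
    {"dp":[0,0,-0.1],"yaw":0},
    {"dp":[0,0,-0.107],"yaw":0},
    {"dp":[0,0,-0.1085],"yaw":0},
    {"dp":[0,0,-0.1085],"yaw":0},
    {"dp":[0,0,-0.1085],"yaw":0},
    {"dp":[0,0,-0.1085],"yaw":0}
  ]
}}

```text
time_s: 20.02
tcp_pos: [0.5721, 0.1408, 0.0395]
eef_rot: [-180.0, -0.1, 9.4]
contact_force: [-0.8, 0.2, -0.4]
gripper_width: 0.0597
gripper_force: 25.0
```

Call:
{"fn": "apply_moves", "kwargs": {
  "targets": [
    {"dp":[0,0,0],"yaw":0},
    {"dp":[0,0,0],"yaw":0},
    {"dp":[0,0,0],"yaw":0},
    {"dp":[0,0,0],"yaw":0},
    {"dp":[0,0,0],"yaw":0},
    {"dp":[0,0,0],"yaw":0},
    {"dp":[0,0,0.02],"yaw":0},
    {"dp":[0,0,0.05],"yaw":0},
    {"dp":[0,0,0.09],"yaw":0},
    {"dp":[0,0,0.13],"yaw":0},
    {"dp":[0,0,0.16],"yaw":0},
    {"dp":[0,0,0.17],"yaw":0},
    {"dp":[0,0,0.17],"yaw":0},
    {"dp":[0,0,0.17],"yaw":0}
  ],
  "grip": -1
}}

```text
time_s: 21.18
tcp_pos: [0.5715, 0.1411, 0.2087]
eef_rot: [-180.0, -0.0, 9.4]
contact_force: [0.5, -0.5, -0.9]
gripper_width: 0.0873
gripper_force: 0.0
```

```bash
python3 - <<'E'
from h import *
s,c=wrist();im=c["image"];print(s["tcp_pos"],s["eef_rot"])
P=pts(c);h=P[...,2]
m=((h>.033)&(h<.08)).astype(np.uint8);m[232:]=0
n,l,st,ce=cv2.connectedComponentsWithStats(m)
for i in range(1,n):
    if st[i,4]>300: rep(c,l==i,.040,"obj %.3f"%np.median(h[l==i]))
cv2.imwrite("pics/w6.png",im[...,::-1])
E
```

```text
[0.57146372 0.14107056 0.20869429] [-1.79956333e+02 -4.26057994e-02  9.41371518e+00]
obj 0.036 [468. 160.] cen [ 0.6246 -0.0491] rect c [624.7 -48.5] size [45.3 78. ] ang 82.5
obj 0.040 [257. 184.] cen [0.5721 0.1409] rect c [572.1 140.8] size [58.9 58.4] ang 9.4
obj 0.045 [ 21. 191.] cen [0.529 0.36 ] rect c [529.6 361.8] size [46.8 45.4] ang 9.4
obj 0.034 [140. 203.] cen [0.5374 0.249 ] rect c [537.5 248.1] size [60.7 19. ] ang 8.6
```

View pics/w6.png

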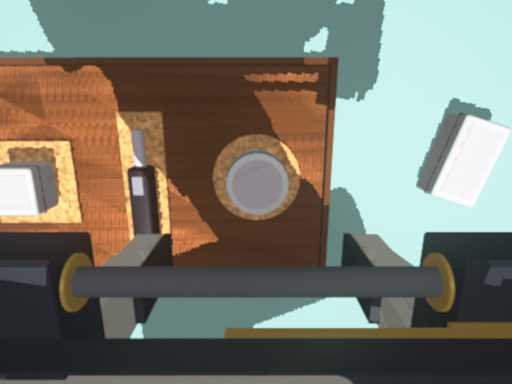

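The wide tin, top at (257,183), sits centred on the round mat at (256,177). Next is the small tin.

Call:
{"fn": "apply_moves", "kwargs": {
  "targets": [
    {"dp":[-0.134,-0.359,0],"yaw":-9.4},
    {"dp":[-0.134,-0.359,0],"yaw":-9.4},
    {"dp":[-0.134,-0.359,0],"yaw":-9.4},
    {"dp":[-0.134,-0.359,0],"yaw":-9.4},
    {"dp":[-0.134,-0.359,0],"yaw":-9.4},
    {"dp":[-0.134,-0.359,0],"yaw":-9.4},
    {"dp":[-0.134,-0.359,0],"yaw":-9.4},
    {"dp":[-0.134,-0.359,0],"yaw":-9.4},
    {"dp":[-0.134,-0.359,0],"yaw":-9.4},
    {"dp":[-0.134,-0.359,0],"yaw":-9.4},
    {"dp":[-0.134,-0.359,0],"yaw":-9.4},
    {"dp":[-0.134,-0.359,0],"yaw":-9.4},
    {"dp":[-0.134,-0.359,0],"yaw":-9.4},
    {"dp":[-0.134,-0.359,0],"yaw":-9.4},
    {"dp":[-0.134,-0.359,0],"yaw":-9.4}
  ]
}}

```text
time_s: 22.48
tcp_pos: [0.438, -0.2171, 0.2082]
eef_rot: [-180.0, 0.0, 0.1]
contact_force: [0.3, -0.2, -0.6]
gripper_width: 0.0874
gripper_force: 0.0
```

```bash
python3 - <<'E'
from h import *
s,c=wrist();im=c["image"];print(s["tcp_pos"],s["eef_rot"])
P=pts(c);h=P[...,2]
m=((h>.022)&(h<.08)&(P[...,0]>.3)).astype(np.uint8);m[230:]=0
n,l,st,ce=cv2.connectedComponentsWithStats(m)
for i in range(1,n):
    if st[i,4]>300: rep(c,l==i,.030,"obj %.3f"%np.median(h[l==i]))
E
```

```text
[ 0.43800459 -0.21706469  0.20823938] [-1.79992647e+02  2.96917932e-02  1.20792850e-01]
obj 0.035 [61.  7.] cen [ 0.5891 -0.0529] rect c [587.7 -50.6] size [14.4 52.4] ang 0.1
obj 0.057 [423.  20.] cen [ 0.5785 -0.3582] rect c [ 575.9 -359.6] size [38.8 68.9] ang 0.1
obj 0.030 [258. 181.] cen [ 0.4389 -0.2182] rect c [ 438.9 -218.3] size [40.7 41.4] ang 74.0
```

Call:
{"fn": "apply_moves", "kwargs": {
  "targets": [
    {"dp":[0.001,-0.001,-0.04],"yaw":0},
    {"dp":[0.001,-0.001,-0.08],"yaw":0},
    {"dp":[0.001,-0.001,-0.12],"yaw":0},
    {"dp":[0.001,-0.001,-0.15],"yaw":0},
    {"dp":[0.001,-0.001,-0.17],"yaw":0},
    {"dp":[0.001,-0.001,-0.181],"yaw":0},
    {"dp":[0.001,-0.001,-0.181],"yaw":0},
    {"dp":[0.001,-0.001,-0.181],"yaw":0}
  ]
}}

```text
time_s: 23.2
tcp_pos: [0.4387, -0.2186, 0.0273]
eef_rot: [180.0, 0.1, 0.1]
contact_force: [0.2, -1.1, -0.7]
gripper_width: 0.088
gripper_force: 0.0
```

Call:
{"fn": "apply_moves", "kwargs": {
  "targets": [
    {"dp":[0,0,0],"yaw":0},
    {"dp":[0,0,0],"yaw":0},
    {"dp":[0,0,0],"yaw":0},
    {"dp":[0,0,0],"yaw":0},
    {"dp":[0,0,0],"yaw":0},
    {"dp":[0,0,0],"yaw":0},
    {"dp":[0,0,0],"yaw":0},
    {"dp":[0,0,0],"yaw":0},
    {"dp":[0,0,0],"yaw":0},
    {"dp":[0,0,0],"yaw":0}
  ],
  "grip": 1,
  "squeeze": 20
}}

```text
time_s: 24.03
tcp_pos: [0.4386, -0.2191, 0.0277]
eef_rot: [180.0, -0.0, 0.0]
contact_force: [-0.5, 0.6, 3.2]
gripper_width: 0.0416
gripper_force: 20.0
```

Call:
{"fn": "apply_moves", "kwargs": {
  "targets": [
    {"dp":[0,0,0.02],"yaw":0},
    {"dp":[0,0,0.05],"yaw":0},
    {"dp":[0,0,0.09],"yaw":0},
    {"dp":[0.005,0.015,0.125],"yaw":1},
    {"dp":[0.018,0.05,0.14],"yaw":3},
    {"dp":[0.031,0.085,0.14],"yaw":5},
    {"dp":[0.044,0.12,0.14],"yaw":7},
    {"dp":[0.057,0.155,0.14],"yaw":9.4},
    {"dp":[0.07,0.19,0.14],"yaw":9.4},
    {"dp":[0.083,0.225,0.14],"yaw":9.4},
    {"dp":[0.096,0.26,0.14],"yaw":9.4},
    {"dp":[0.109,0.295,0.14],"yaw":9.4},
    {"dp":[0.122,0.33,0.14],"yaw":9.4},
    {"dp":[0.13,0.352,0.14],"yaw":9.4},
    {"dp":[0.133,0.359,0.14],"yaw":9.4},
    {"dp":[0.133,0.359,0.14],"yaw":9.4},
    {"dp":[0.133,0.359,0.14],"yaw":9.4}
  ]
}}

```text
time_s: 25.45
tcp_pos: [0.5711, 0.1398, 0.1669]
eef_rot: [180.0, 0.1, 9.5]
contact_force: [-0.6, -0.3, -0.6]
gripper_width: 0.0416
gripper_force: 20.0
```

Call:
{"fn": "apply_moves", "kwargs": {
  "targets": [
    {"dp":[0,0,-0.03],"yaw":0},
    {"dp":[0,0,-0.06],"yaw":0},
    {"dp":[0,0,-0.08],"yaw":0},
    {"dp":[0,0,-0.092],"yaw":0},
    {"dp":[0,0,-0.097],"yaw":0},
    {"dp":[0,0,-0.0985],"yaw":0},
    {"dp":[0,0,-0.0985],"yaw":0},
    {"dp":[0,0,-0.0985],"yaw":0},
    {"dp":[0,0,-0.0985],"yaw":0}
  ]
}}

```text
time_s: 26.2
tcp_pos: [0.5722, 0.1401, 0.0703]
eef_rot: [-180.0, -0.1, 9.4]
contact_force: [0.2, 0.9, -0.3]
gripper_width: 0.0415
gripper_force: 20.0
```

Call:
{"fn": "apply_moves", "kwargs": {
  "targets": [
    {"dp":[0,0.001,-0.001],"yaw":0},
    {"dp":[0,0.001,-0.0015],"yaw":0},
    {"dp":[0,0.001,-0.0015],"yaw":0},
    {"dp":[0,0.001,-0.0015],"yaw":0}
  ]
}}

```text
time_s: 26.53
tcp_pos: [0.5717, 0.1411, 0.0677]
eef_rot: [-180.0, -0.0, 9.4]
contact_force: [0.4, -0.7, 0.5]
gripper_width: 0.0414
gripper_force: 20.0
```

Call:
{"fn": "apply_moves", "kwargs": {
  "targets": [
    {"dp":[0,0,0],"yaw":0},
    {"dp":[0,0,0],"yaw":0},
    {"dp":[0,0,0],"yaw":0},
    {"dp":[0,0,0],"yaw":0},
    {"dp":[0,0,0],"yaw":0},
    {"dp":[0,0,0],"yaw":0},
    {"dp":[0,0,0.02],"yaw":0},
    {"dp":[0,0,0.05],"yaw":0},
    {"dp":[0,0,0.09],"yaw":0},
    {"dp":[0,0,0.13],"yaw":0},
    {"dp":[0,0,0.16],"yaw":0},
    {"dp":[0,0,0.17],"yaw":0},
    {"dp":[0,0,0.17],"yaw":0},
    {"dp":[0,0,0.17],"yaw":0}
  ],
  "grip": -1
}}

```text
time_s: 27.7
tcp_pos: [0.5715, 0.141, 0.2377]
eef_rot: [-180.0, -0.0, 9.4]
contact_force: [-0.2, -0.9, -0.6]
gripper_width: 0.0877
gripper_force: 0.0
```

```bash
python3 - <<'E'
from h import *
s,c=wrist();im=c["image"];print(s["tcp_pos"],s["eef_rot"])
P=pts(c);h=P[...,2]
for lo,hi,z in [(.033,.05,.040),(.06,.09,.070)]:
    m=((h>lo)&(h<hi)).astype(np.uint8);m[232:]=0
    n,l,st,ce=cv2.connectedComponentsWithStats(m)
    for i in range(1,n):
        if st[i,4]>300: rep(c,l==i,z,"obj %.3f"%np.median(h[l==i]))
cv2.imwrite("pics/w7.png",im[...,::-1])
from plant import cams
c=cams.capture("scene");cv2.imwrite("pics/s7.png",cv2.resize(c["image"][150:300,150:390,::-1],(800,500),interpolation=cv2.INTER_CUBIC))
E
```

```text
[0.57145943 0.14102352 0.23767975] [-1.79953663e+02 -4.41289515e-02  9.40803231e+00]
obj 0.036 [452. 156.] cen [ 0.6245 -0.0495] rect c [624.5 -49. ] size [45.9 78.1] ang 82.5
obj 0.039 [256. 174.] cen [0.5834 0.1423] rect c [574.  141.6] size [54.8 58.5] ang 11.4
obj 0.045 [ 34. 183.] cen [0.5288 0.3664] rect c [528.9 366.4] size [46.5 53.2] ang 9.4
obj 0.034 [149. 197.] cen [0.5312 0.248 ] rect c [532.  247.8] size [72.5 18.8] ang 10.0
obj 0.070 [257. 184.] cen [0.5721 0.1411] rect c [572.1 141.2] size [42.3 40.4] ang 9.4
```

View pics/w7.png

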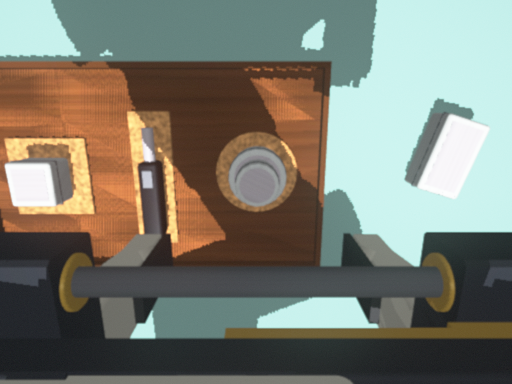

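View pics/s7.png

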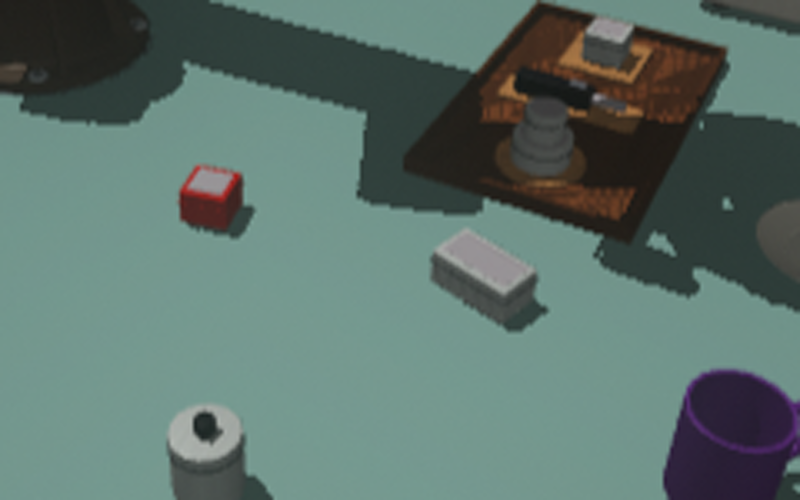

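The pictures show the small tin on the wide tin, (0.572, 0.141) on (0.572, 0.141). The lighter and square tin are on their mats, and the oblong tin and canister have not moved. Handing in.

```bash
python3 -c "
from plant import r
print(r.close_job())"
```

```text
the job is handed in; nothing more can be done
None
```

The tray is packed and the job is handed in at about 28 s; the last wrist pictures put every piece within about 3 mm of its mat's centre, but the hand-in returned no verdict.

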